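# Measure a shoe last in the foot-length gauge

## Task

Measure the longer of the two wooden shoe lasts in the foot-length gauge: slide the toe bar open well clear, and stand the last on the plate along the centre line with its heel against the heel stop. Then slide the toe bar back gently, without forcing it, until it just touches the toe, and leave last and bar like that. Do not disturb the shorter last or anything else on the bench.

Things in the scene. Friction and masses are not known exactly. Their poses are not given: they have to be found in the camera images.
- gauge: The foot-length gauge, fixed to the bench: a white plate 340 x 124 x 14 mm with a black centre line, a heel stop at one end and the sliding toe bar. Origin at the centre of the plate's underside; its x axis runs along the centre line from the heel stop towards the toe bar, z is up. Two low guide strips (tops 18 mm above the bench) run 52 mm either side of the line.
- heel_face (a point): Point on the gauge where the heel stop's inner face meets the plate's top on the centre line: gauge x = -135 mm, 14 mm above the bench. Axes as the gauge's. The heel stop is an aluminium block 22 mm thick, 76 mm wide, its top 58 mm above the bench.
- toe_bar: The sliding toe bar: an upright aluminium plate with a black handle behind it. Origin at the bottom middle of the plate's face that looks at the heel stop; axes as the gauge's. It slides stiffly (a few newtons) from 100 to 230 mm clear of the heel stop and stays where it is left. Plate 96 mm wide, 8 mm thick, its top 57 mm above the bench, on a flat foot that reaches 52 mm behind the face.
- bar_grip (a point): Point to grip on the toe bar's black handle, 32 mm behind the face and 52 mm above the bench. The handle is an upright block 40 mm long along the track (12 to 52 mm behind the face), 26 mm wide across it, its top 69 mm above the bench.
- long_last: The longer of two wooden shoe lasts, standing loose on its flat sole: 165 mm long, 62 mm wide at the ball, 46 mm at the heel, 78 mm high, about 0.3 kg. Origin on the sole at mid-length and mid-width; x points to the toe, z up. On the rear half a flat-sided block rises from the foot (46 mm high there) to 78 mm: 34 mm wide (y), 66 mm long, centred 18 mm heelwards of the origin.
- long_last_heel (a point): The rearmost point of the longer last's heel, on the sole's plane, 82.5 mm behind its origin.
- long_last_toe (a point): The foremost point of the longer last's toe, on the sole's plane, 82.5 mm ahead of its origin. The toe is 16 mm high there.
- long_last_grip (a point): Point to grip on the longer last, in the middle of its flat-sided block, 58 mm above the sole, 18 mm towards the heel from the origin; pinch across (along the last's y), 34 mm wide.
- short_last: The shorter last, the same shape and wood: 125 mm long, 52 mm wide, 70 mm high. Origin and axes as on the longer one. Not to be moved.
- rule: Flat steel rule 180 x 22 x 4 mm lying between the lasts; origin under its centre. Bystander.
- jar: White plastic jar, 64 mm wide, 85 mm high; origin under its centre. Bystander.
- hammer: Hammer lying on the bench; origin near its middle, x along the handle to the head. Bystander.
- spray: White bottle, 56 mm wide, 170 mm high; origin under its centre. Bystander.
- cup: Paper cup, 76 mm wide, 95 mm high; origin under its centre. Bystander.
- screwdriver: Screwdriver lying on the right of the bench; x along it to the tip. Bystander.
- tape: Roll of paper tape, 90 mm wide, 25 mm high; origin under its centre. Bystander.
Not all that is in view belongs to the job. Leave any purple look-alike of the long_last alone.

How it is judged:
By the outcome, as a careful person would: the job done as asked, in the order asked, and still so for the second after the job is handed in, with the robot touching nothing.
It also fails if it takes over 58 s, if anything falls off the work surface, if the arm or the gripper's body presses on something with over 40 N, if the wrist force passes 120 N, or if a joint passes its speed limit or range.

## Robot

A 7-joint arm with a two-finger parallel gripper is mounted at the origin on the work surface. World frame = base frame: x ahead of the robot, y to its left, z up, the work surface at z = 0. Lengths are in mm, angles in rad, forces in N, time in s.
With the tool pointing down it reaches from about 400 to 750 mm from the base axis. Payload 19.5 kg.
Tool frame: the origin (TCP) lies at the very end of the fingers, on their centre line; the grasp point (between the pads) lies 19 mm behind it; z points along the fingers, y is the line along which they close (so a half turn about z gives the same grasp; the last joint's range is limited). The gripper opens to 85 mm and grips with 20 to 120 N. Pads are 22 mm wide; open, the fingers measure 114 mm over their backs; the gripper's body (76 mm by 85 mm) begins 54 mm behind the grasp point. The pads swing forward as they close: fully open they stand 13 mm farther back than shut.
Start: joints at [-1.249, 0.707, -0.028, 1.485, 0.022, 0.951, -0.075], TCP at [204.587, 537.344, 231.268] pointing down, gripper open.
Joint ranges: [-2.71, 2.71], [-0.32, 2.16], [-1.57, 1.52], [0, 2.45], [-1.46, 4.6], [0, 2.02], [-2.83, 2.83]. Speed limits (rad/s): [1.89, 1.89, 2.57, 2.57, 3.01, 3.01, 3.01].

## Interface

Orientations are given as [roll, pitch, yaw] about the fixed x, y, z axes, in that order (R = Rz(yaw) Ry(pitch) Rx(roll)).
In Python, from cell import get_state, read_camera, sign_off gives the robot as it stands.
- The arm moves only by the tool step_arm, never from a script. Its argument "plan" is one flat list of numbers, 7 for each row, row after row: the shift along the tool's x, y, z scaled (see below), then the turn, a rotation vector about the tool's x, y, z scaled (see below), then the opening, from 0 (shut) to 1 (fully open). In form: [dx, dy, dz, wx, wy, wz, grip, dx, dy, dz, wx, wy, wz, grip, ...]. A call has 1 to 20 rows; each row is the pose to reach, as a shift and turn from the pose commanded when the call began, along the tool's axes at that moment; what a row does not reach only later rows make up. The controller multiplies each number of a shift by 0.1 m and each number of a turn by 0.5 rad. A row lasts 1/12 s, in which the tool goes at most 41.7 mm and 7.16 degrees, less where a joint would pass 70% of its speed; a pose out of reach is approached as far as the arm can. A call with a number of a shift or a turn outside -1 to 1 is refused whole. A call with a gripper value outside its range is refused whole. The fingers move at their own pace and stop on an object; the grip force is fixed at half the most. Time passes only in rows, so rows that repeat a pose let the fingers close. It gives the time, the measured TCP pose, the force, the opening and the grip force at its end, in the units of the state.
- get_state(): the state, without advancing time (a new reading comes with each control period).
- read_camera(name): name is "scene" or "top" or "wrist"; returns a dict with "frame" (400x640x3 uint8, red, green, blue), "depth" (400x640 float32, mm along the optical axis (not along the pixel's ray), 0 where there is no reading), "camera_matrix" (3x3 intrinsics, pixels), "xyz" and "rotation" of the camera in the world. Camera axes: x right, y up, looking along -z (the intrinsics and any distortion apply to the point x, -y, -z); pixel columns grow to the right and rows downward; lengths in mm; the calibration is good to about 2 mm. A picture is of the moment at which its call begins.
- sign_off(): hands the job in; it is judged then, once.
The state is a dict: "clock": time; "q": joint angles; "joint_vel": joint speeds; "tau": joint torques, N m; "eef_pos": TCP position; "tcp_rot": TCP orientation; "wrist_force": force on the tool from outside, world axes, zero at the start; "torque": the same for the moment, N m; "opening": opening from 0.0 (shut) to 1.0 (fully open); "gripper_force": force on a finger pad.
Only numpy, scipy, OpenCV 4.12 (cv2) and the standard library are available. Lean on these libraries where they do the work, as an engineer would, in place of code of your own. Each camera call takes 0.05 s, during which the arm holds its last target. There are 200 camera calls.

## Working session

There is one attempt and no reset: what is moved stays moved. The work goes in short steps, Python scripts to look and compute and a tool call to move; the robot and the scene stay as the last step left them, time stands still between calls to the robot, and variables do not carry over. Pictures are saved under pics/ and viewed, at most 10 in all, crops included, and the job is handed in when it is done.

Besides the shell and the picture viewer there is one more tool, called after "Call:" in YAML: its name, and indented under it one key for each argument. step_arm: Moves the arm, as the interface text tells. Its arguments: {"type":"object","properties":{"plan":{"type":"array"}},"required":["plan"]}

```bash
mkdir -p pics; ls
cat > h.py <<'E'
import numpy as np, cv2
from cell import *
def cloud(c):
    K=c["camera_matrix"];v,u=np.mgrid[0:400,0:640];d=c["depth"]
    P=np.stack([(u-K[0,2])/K[0,0]*d,-(v-K[1,2])/K[1,1]*d,-d],-1)
    return P@np.array(c["rotation"]).T+np.array(c["xyz"])
E
python3 - <<'E'
from h import *
for n in ["scene","top","wrist"]:
    c=read_camera(n);cv2.imwrite(f"pics/{n}0.png",c["frame"][...,::-1])
    np.savez(f"{n}0.npz",**{k:np.array(v) for k,v in c.items()})
    print(n,c["xyz"],np.round(c["rotation"],3).tolist(),c["camera_matrix"],[k for k in c])
print(get_state())
E
```

```text
pics
scene [1047.35309434 -381.17190192 1152.32472993] [0.555, -0.009, 0.99] [[365.30483627   0.         320.33393055]
 [  0.         365.30483627 202.07754381]
 [  0.           0.           1.        ]] ['frame', 'depth', 'camera_matrix', 'xyz', 'rotation']
top [ 226.66030081  -27.1866844  1316.43285527] [0.228, 0.004, -1.543] [[474.28282606   0.         315.35800329]
 [  0.         474.28282606 188.32880228]
 [  0.           0.           1.        ]] ['frame', 'depth', 'camera_matrix', 'xyz', 'rotation']
wrist [133.28067948 564.14700835 372.69986691] [-0.304, 0.002, 1.206] [[295.4786857    0.         319.16668702]
 [  0.         295.4786857  205.32551776]
 [  0.           0.           1.        ]] ['frame', 'depth', 'camera_matrix', 'xyz', 'rotation']
{'clock': 0.15, 'q': array([-1.24872224,  0.70696208, -0.02765886,  1.48488835,  0.02200264,
        0.95090455, -0.07551165]), 'joint_vel': array([ 0.00095372, -0.00192389,  0.00075368, -0.00270204,  0.00068329,
        0.00206993,  0.00043092]), 'tau': array([-1.68111200e-06, -8.83301640e+01,  1.23491909e+00, -2.36185098e+01,
        1.69115566e-02,  5.51302917e-03,  1.45919767e-06]), 'eef_pos': array([204.49440158, 537.19004068, 230.93406706]), 'tcp_rot': array([-3.14073207e+00, -1.54344287e-06,  2.77783842e+00]), 'wrist_force': array([ 0.00845131, -1.42751089,  0.80505719]), 'torque': array([-0.03984693,  0.01441544, -0.01641739]), 'gripper_force': 0.0, 'opening': 0.9996618216441459}
```

View pics/top0.png

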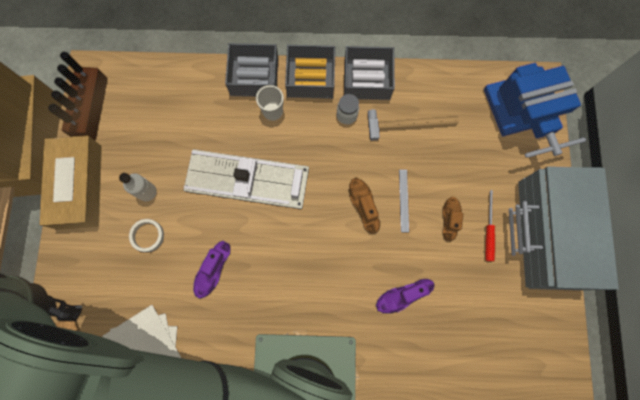

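View pics/scene0.png

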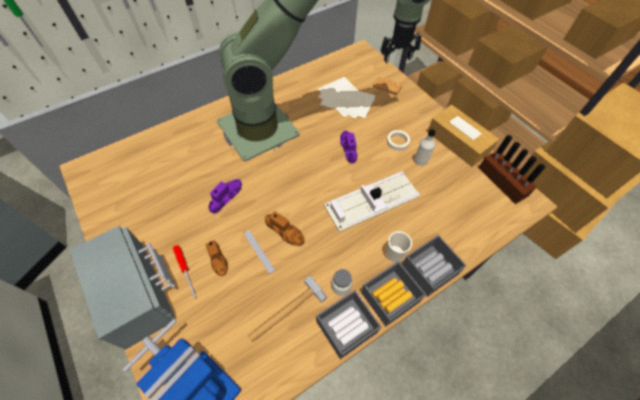

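Top view: the gauge is at about (246,180), with its heel stop on the right (300,183) and the bar handle at (243,176). The long last is at (365,205), the short one at (453,218), and purple decoys at (211,269) and (405,295).

```bash
cat >> h.py <<'E'
from scipy.spatial.transform import Rotation as R
def cloud(c):
    K=c["camera_matrix"];v,u=np.mgrid[0:400,0:640];d=c["depth"]
    P=np.stack([(u-K[0,2])/K[0,0]*d,-(v-K[1,2])/K[1,1]*d,-d],-1)
    return P@R.from_euler('xyz',c["rotation"]).as_matrix().T+np.array(c["xyz"])
def rect(P,n):
    r=cv2.minAreaRect(P[:,:2].astype(np.float32));print(n,len(P),"rect",np.round(r[0],1),np.round(r[1],1),round(r[2],1),"mean",P.mean(0).round(1),"z",np.percentile(P[:,2],[5,50,95]).round(1))
def lastmask(c,Q,box):
    hsv=cv2.cvtColor(c["frame"],cv2.COLOR_RGB2HSV)
    x0,x1,y0,y1=box
    return (Q[...,2]>8)&(Q[...,0]>x0)&(Q[...,0]<x1)&(Q[...,1]>y0)&(Q[...,1]<y1)
E
python3 - <<'E'
from h import *
ims=[]
for n in ["top","scene"]:
    c=dict(np.load(f"{n}0.npz"));Q=cloud(c)
    hit=(340,180) if n=="top" else (300,170)
    print(n,"bench near",Q[150,340] if n=="top" else Q[215,310])
    bz=0
    # gauge: z 10..17 plate, above
    if n=="top": seed=[(205,365),(183,300),(176,243),(218,453)]
    else: seed=[(228,285),(210,337),(192,376),(257,217)]
    for s in seed: print(s,Q[s].round(1))
    L=Q[seed[0]];m=lastmask(c,Q,(L[0]-130,L[0]+130,L[1]-60,L[1]+60))
    k,lab=cv2.connectedComponents(m.astype(np.uint8));l=lab[seed[0]];P=Q[lab==l] if l else Q[m]
    rect(P,"last")
    for a,b in [(8,30),(30,48),(48,70),(70,85)]:
        S=P[(P[:,2]>a)&(P[:,2]<b)]
        if len(S)>5: rect(S,(a,b))
    G=Q[seed[2]];m=lastmask(c,Q,(G[0]-130,G[0]+130,G[1]-200,G[1]+200))
    k,lab=cv2.connectedComponents(m.astype(np.uint8));P=Q[lab==lab[seed[2]]]
    rect(P,"gauge")
    for a,b in [(9,20),(48,62),(62,80)]:
        S=P[(P[:,2]>a)&(P[:,2]<b)]
        if len(S)>5: rect(S,(a,b))
    S=P[(P[:,2]>45)&(P[:,2]<62)];H=Q[seed[1]]
    near=np.linalg.norm(S[:,:2]-Q[seed[1]][:2],axis=1)<60
    if near.sum()>4: rect(S[near],"heelstop")
    if (~near).sum()>4: rect(S[~near],"barplate")
c=np.load("top0.npz")["frame"]
a=cv2.resize(c[140:250,170:480],None,fx=2.55,fy=2.55,interpolation=cv2.INTER_CUBIC)
s=np.load("scene0.npz")["frame"];b=cv2.resize(s[160:280,180:430],(790,300),interpolation=cv2.INTER_CUBIC)
cv2.imwrite("pics/crop.png",np.vstack([a[:,:790],b])[...,::-1])
E
```

```text
top bench near [650.47089856 -82.52311987  -6.24648987]
(205, 365) [ 472.2 -147.8   78.3]
(183, 300) [533.2  28.   55.8]
(176, 243) [545.1 182.7  70.3]
(218, 453) [ 446.  -384.    64.3]
last 1013 rect [ 486.4 -153.2] [164.8  61.1] 22.7 mean [ 481.4 -149.3   43.7] z [15.7 34.5 78.7]
(8, 30) 359 rect [ 486.4 -153.2] [164.8  61.1] 22.7 mean [ 506.1 -137.4   21.9] z [12.4 22.4 29.7]
(30, 48) 315 rect [ 469.9 -159.4] [129.3  51.2] 22.8 mean [ 468.8 -153.8   35.8] z [30.6 35.  43.9]
(48, 70) 45 rect [ 468.2 -157.2] [65.7 31.6] 22.2 mean [ 455.8 -151.7   60.7] z [50.6 60.4 69.6]
(70, 85) 294 rect [ 469.1 -158.5] [65.2 34.6] 20.8 mean [ 468.5 -158.6   76.1] z [71.7 76.2 80.3]
gauge 4952 rect [553.6 183.6] [340.5 124.9] 82.8 mean [550.6 181.4  19.6] z [ 9.5 14.5 57.4]
(9, 20) 3730 rect [553.6 183.7] [340.3 124.9] 82.8 mean [552.1 190.   13.8] z [ 9.9 13.6 18.3]
(48, 62) 361 rect [545.5 117.9] [181.9  94.9] 82.7 mean [540.3  89.5  55.9] z [50.4 56.  60.6]
(62, 80) 132 rect [555.2 126.8] [ 73.  169.5] 2.9 mean [553.5 185.8  67. ] z [63.  67.1 71.3]
heelstop 224 rect [535.3  38.6] [22.2 76.4] 82
[... 680 characters left out ...]
487.8 -165.5   60.3] z [49.7 61.3 69.8]
(70, 85) 161 rect [ 474.5 -160. ] [62.3 34.1] 19.2 mean [ 475.6 -161.    75.3] z [71.5 75.3 79.4]
gauge 2561 rect [557.8 181.7] [340.8 126.3] 82.6 mean [562.3 172.4  19.9] z [ 9.2 13.7 57.2]
(9, 20) 1848 rect [558.  181.7] [340.8 126. ] 82.6 mean [563.8 184.8  13.1] z [ 9.6 12.8 17.7]
(48, 62) 223 rect [552.4 117.6] [186.8  92.1] 85.0 mean [549.1  92.1  55.3] z [49.9 55.5 60.9]
(62, 80) 63 rect [557.6 120.3] [178.1  26. ] 88.1 mean [559.6 186.6  66.5] z [63.8 66.6 69.6]
heelstop 132 rect [539.6  36.2] [23.2 76.3] 82.8 mean [541.3  35.5  55.5] z [49.9 55.8 60. ]
barplate 108 rect [558.4 161.9] [73.9 64.9] 36.2 mean [559.9 167.6  53.8] z [46.4 54.  61.2]
```

View pics/crop.png

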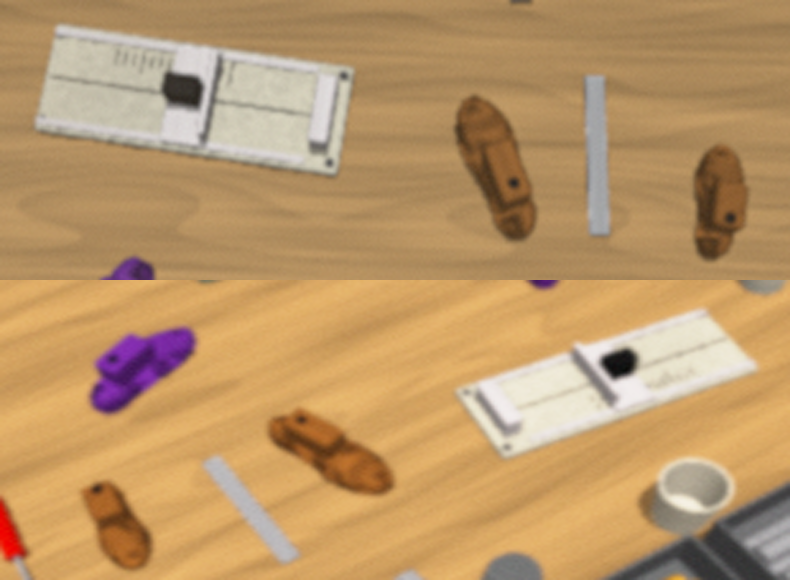

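The crop shows both lasts' toes pointing towards +x, with each raised block at the heel end. The bar stands mid-plate with its handle on the left (+y) side. Next I'll write a planner helper and approach for a closer wrist view.

```bash
cat >> h.py <<'E'
def plan(tgt,yaw,N=None,start=None):
    """print per-call shift/turn numbers from the current pose to world tgt (mm), tool yaw (deg), tool down"""
    s=get_state()
    p,e=(np.array(s["eef_pos"]),s["tcp_rot"]) if start is None else start
    R0=R.from_euler('xyz',e);R1=R.from_euler('xyz',[np.pi,0,np.radians(yaw)])
    rv=(R0.inv()*R1).as_rotvec();d=np.array(tgt)-p
    N=N or int(max(1,np.ceil(np.linalg.norm(d)/98),np.ceil(np.linalg.norm(rv)/.49)))
    for i in range(N):
        Ri=R0*R.from_rotvec(rv*i/N)
        print(np.round(np.r_[Ri.inv().apply(d/N)/100,rv/N/.5],3).tolist())
    print("end",tgt,yaw)
E
python3 -c "
from h import *
plan([558,230,235],82.7)"
```

```text
[-0.879, -0.323, -0.008, -0.0, 0.0, 0.534]
[-0.933, -0.079, -0.008, -0.0, 0.0, 0.534]
[-0.921, 0.17, -0.008, -0.0, 0.0, 0.534]
[-0.844, 0.407, -0.008, -0.0, 0.0, 0.534]
[-0.707, 0.615, -0.008, -0.0, 0.0, 0.534]
end [558, 230, 235] 82.7
```

Call:
step_arm:
  plan: [-0.88,-0.32,-0.01,0,0,0.534,1,-0.88,-0.32,-0.01,0,0,0.534,1,-0.88,-0.32,-0.01,0,0,0.534,1,-0.88,-0.32,-0.01,0,0,0.534,1]

```text
clock: 0.48
eef_pos: [278.4, 473.8, 232.4]
tcp_rot: [-3.141, 0.002, 2.504]
wrist_force: [-0.2, 0.3, 0.6]
opening: 1.001
gripper_force: 0.0
```

Call:
step_arm:
  plan: [-0.93,-0.08,-0.01,0,0,0.534,1,-0.93,-0.08,-0.01,0,0,0.534,1,-0.93,-0.08,-0.01,0,0,0.534,1,-0.93,-0.08,-0.01,0,0,0.534,1]

```text
clock: 0.82
eef_pos: [348.1, 412.7, 233.3]
tcp_rot: [3.142, 0.001, 2.238]
wrist_force: [0.0, 0.5, 0.5]
opening: 1.0
gripper_force: 0.0
```

Call:
step_arm:
  plan: [-0.92,0.17,-0.01,0,0,0.534,1,-0.92,0.17,-0.01,0,0,0.534,1,-0.92,0.17,-0.01,0,0,0.534,1,-0.92,0.17,-0.01,0,0,0.534,1]

```text
clock: 1.15
eef_pos: [418.3, 351.7, 234.2]
tcp_rot: [3.141, 0.001, 1.973]
wrist_force: [0.7, -0.1, -0.2]
opening: 0.997
gripper_force: 0.0
```

Call:
step_arm:
  plan: [-0.84,0.41,-0.01,0,0,0.534,1,-0.84,0.41,-0.01,0,0,0.534,1,-0.84,0.41,-0.01,0,0,0.534,1,-0.84,0.41,-0.01,0,0,0.534,1]

```text
clock: 1.48
eef_pos: [488.7, 291.1, 235.0]
tcp_rot: [3.141, 0.001, 1.707]
wrist_force: [-0.9, -0.2, 0.5]
opening: 1.003
gripper_force: 0.0
```

Call:
step_arm:
  plan: [-0.71,0.62,-0.01,0,0,0.534,1,-0.71,0.62,-0.01,0,0,0.534,1,-0.71,0.62,-0.01,0,0,0.534,1,-0.71,0.62,-0.01,0,0,0.534,1,-0.71,0.62,-0.01,0,0,0.534,1]

```text
clock: 1.9
eef_pos: [557.8, 232.2, 235.8]
tcp_rot: [-3.14, -0.0, 1.446]
wrist_force: [-0.1, 1.0, -0.1]
opening: 1.002
gripper_force: 0.0
```

```bash
cat >> h.py <<'E'
def gauge(c,Q):
    hsv=cv2.cvtColor(c["frame"],cv2.COLOR_RGB2HSV)
    reg=(Q[...,0]>440)&(Q[...,0]<670)&(Q[...,1]>0)&(Q[...,1]<380)
    for n,m in [("plate",(Q[...,2]>10)&(Q[...,2]<20)),("mid",(Q[...,2]>52)&(Q[...,2]<61)),("handle",(Q[...,2]>65)&(Q[...,2]<75)),("handle-dark",(hsv[...,2]<75)&(Q[...,2]>63)&(Q[...,2]<78))]:
        m=(m&reg).astype(np.uint8);k,lab,st,_=cv2.connectedComponentsWithStats(m)
        for i in range(1,k):
            if st[i,4]>150: rect(Q[lab==i],n+str(st[i,:4]))
E
python3 - <<'E'
from h import *
c=read_camera("wrist");Q=cloud(c);gauge(c,Q)
cv2.imwrite("pics/w1.png",c["frame"][...,::-1]);print(c["xyz"],c["rotation"])
E
```

```text
plate[269  73 108 249] 18708 rect [555.  182.8] [337.3 124. ] 82.8 mean [559.6 219.9  13.8] z [12.  13.5 17.6]
mid[282 237  81   7] 476 rect [552.3 163.4] [ 7.6 95.4] 82.7 mean [552.7 163.5  55.4] z [53.5 55.6 56.8]
mid[294 321  58  16] 905 rect [537.4  37.9] [23.  75.1] 82.6 mean [537.1  39.6  56.8] z [53.6 57.1 58.4]
handle[311 205  23  34] 712 rect [555.7 190.8] [39.2 24.6] 83.7 mean [556.1 191.3  67.5] z [65.9 67.6 68.8]
handle-dark[311 205  23  33] 710 rect [555.5 191.5] [37.9 25.2] 83.8 mean [555.6 192.3  67.4] z [65.  67.6 68.8]
[567.73377967 307.62344361 377.68030741] [-0.30404686  0.00167487 -0.12614233]
```

View pics/w1.png

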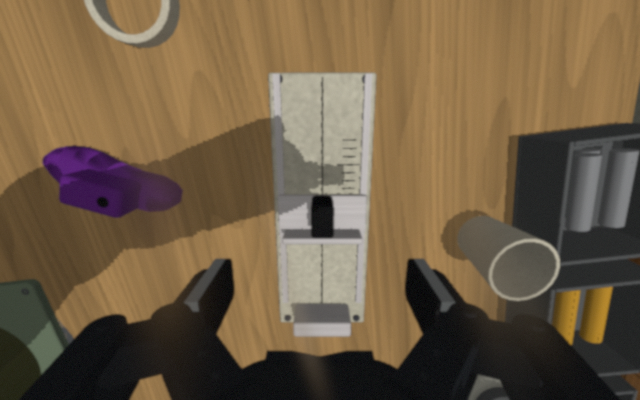

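The wrist view shows the bar handle at (322,216), the bar plate at (322,236) and the heel stop at (322,328). The cup, at (510,270), is well off to the side. The measurements agree with the stated dimensions.

```bash
python3 -c "
from h import *
plan([556,191.1,36],82.75)"
```

```text
[-0.139, 0.013, 0.667, -0.001, -0.0, 0.001]
[-0.138, 0.013, 0.667, -0.001, -0.0, 0.001]
[-0.138, 0.013, 0.667, -0.001, -0.0, 0.001]
end [556, 191.1, 36] 82.75
```

Call:
step_arm:
  plan: [-0.41,0.04,0.67,0,0,0,1,-0.41,0.04,0.67,0,0,0,1,-0.41,0.04,0.67,0,0,0,1]

```text
clock: 2.2
eef_pos: [554.5, 187.3, 164.9]
tcp_rot: [-3.136, 0.004, 1.443]
wrist_force: [-0.6, -1.2, -1.0]
opening: 0.999
gripper_force: 0.0
```

Call:
step_arm:
  plan: [0,0,0.67,0,0,0,1,0,0,0.67,0,0,0,1,0,0,0.67,0,0,0,1]

```text
clock: 2.45
eef_pos: [554.5, 191.0, 98.5]
tcp_rot: [-3.135, 0.002, 1.446]
wrist_force: [-1.0, -0.9, -0.4]
opening: 0.999
gripper_force: 0.0
```

Call:
step_arm:
  plan: [0,0,0.2,0,0,0,1,0,0,0.4,0,0,0,1,0,0,0.66,0,0,0,1,0,0,0.66,0,0,0,1,0,0,0.66,0,0,0,1]

```text
clock: 2.87
eef_pos: [557.1, 190.5, 37.4]
tcp_rot: [-3.141, -0.0, 1.444]
wrist_force: [1.2, 0.6, 0.8]
opening: 1.003
gripper_force: 0.0
```

Call:
step_arm:
  plan: [0,0,0,0,0,0,0,0,0,0,0,0,0,0,0,0,0,0,0,0,0,0,0,0,0,0,0,0,0,0,0,0,0,0,0,0,0,0,0,0,0,0,0,0,0,0,0,0,0,0,0,0,0,0,0,0,0,0,0,0,0,0,0]

```text
clock: 3.62
eef_pos: [555.7, 190.2, 37.0]
tcp_rot: [-3.138, -0.0, 1.444]
wrist_force: [-15.3, 1.1, 19.2]
opening: 0.299
gripper_force: 59.5
```

Call:
step_arm:
  plan: [0.1,0,0,0,0,0,0,0.2,0,0,0,0,0,0,0.3,0,0,0,0,0,0,0.4,0,0,0,0,0,0,0.5,0,0,0,0,0,0,0.6,0,0,0,0,0,0,0.6,0,0,0,0,0,0]

```text
clock: 4.2
eef_pos: [563.5, 252.0, 37.1]
tcp_rot: [-3.139, -0.002, 1.445]
wrist_force: [-15.1, 4.0, 19.6]
opening: 0.296
gripper_force: 59.9
```

Call:
step_arm:
  plan: [0.1,0,0,0,0,0,0,0.2,0,0,0,0,0,0,0.3,0,0,0,0,0,0,0.4,0,0,0,0,0,0,0.48,0,0,0,0,0,0,0.48,0,0,0,0,0,0,0.48,0,0,0,0,0,0]

```text
clock: 4.78
eef_pos: [569.3, 298.6, 37.1]
tcp_rot: [-3.138, -0.001, 1.445]
wrist_force: [-16.1, 4.1, 18.4]
opening: 0.295
gripper_force: 59.8
```

Call:
step_arm:
  plan: [0,0,0,0,0,0,1,0,0,0,0,0,0,1,0,0,0,0,0,0,1,0,0,0,0,0,0,1,0,0,0,0,0,0,1,0,0,0,0,0,0,1]

```text
clock: 5.28
eef_pos: [571.1, 296.6, 36.3]
tcp_rot: [3.142, 0.0, 1.443]
wrist_force: [0.9, -0.5, 0.1]
opening: 0.996
gripper_force: 0.0
```

Call:
step_arm:
  plan: [0,0,-0.3,0,0,0,1,0,0,-0.6,0,0,0,1,0,0,-0.95,0,0,0,1,0,0,-0.95,0,0,0,1]

```text
clock: 5.62
eef_pos: [573.3, 297.4, 137.4]
tcp_rot: [3.135, -0.004, 1.443]
wrist_force: [0.9, -0.0, 1.2]
opening: 1.004
gripper_force: 0.0
```

Call:
step_arm:
  plan: [0,0,-0.4,0,0,0,1,0,0,-0.8,0,0,0,1,0,0,-0.8,0,0,0,1,0,0,-0.8,0,0,0,1]

```text
clock: 5.95
eef_pos: [571.8, 296.9, 213.1]
tcp_rot: [3.139, -0.002, 1.443]
wrist_force: [-0.6, 0.4, -0.2]
opening: 1.001
gripper_force: 0.0
```

```bash
python3 -c "
from h import *
print(get_state()['eef_pos'])
plan([440,-150,225],22.2)"
```

```text
[571.7739628  296.92011845 213.13719729]
[-0.92, -0.147, -0.026, 0.001, -0.001, 0.422]
[-0.931, 0.049, -0.025, 0.001, -0.001, 0.422]
[-0.9, 0.243, -0.025, 0.001, -0.001, 0.422]
[-0.829, 0.426, -0.024, 0.001, -0.001, 0.422]
[-0.721, 0.59, -0.024, 0.001, -0.001, 0.422]
end [440, -150, 225] 22.2
```

Call:
step_arm:
  plan: [-0.92,-0.15,-0.03,0,0,0.42,1,-0.92,-0.15,-0.03,0,0,0.42,1,-0.92,-0.15,-0.03,0,0,0.42,1,-0.92,-0.15,-0.03,0,0,0.42,1]

```text
clock: 6.28
eef_pos: [543.9, 204.1, 214.2]
tcp_rot: [-3.141, 0.002, 1.228]
wrist_force: [1.0, 0.7, -0.1]
opening: 1.0
gripper_force: 0.0
```

Call:
step_arm:
  plan: [-0.93,0.05,-0.03,0,0,0.42,1,-0.93,0.05,-0.03,0,0,0.42,1,-0.93,0.05,-0.03,0,0,0.42,1,-0.93,0.05,-0.03,0,0,0.42,1]

```text
clock: 6.62
eef_pos: [517.9, 115.4, 217.2]
tcp_rot: [3.141, 0.001, 1.019]
wrist_force: [-0.2, 1.0, -0.2]
opening: 0.999
gripper_force: 0.0
```

Call:
step_arm:
  plan: [-0.9,0.24,-0.03,0,0,0.42,1,-0.9,0.24,-0.03,0,0,0.42,1,-0.9,0.24,-0.03,0,0,0.42,1,-0.9,0.24,-0.03,0,0,0.42,1]

```text
clock: 6.95
eef_pos: [491.6, 26.6, 220.2]
tcp_rot: [3.141, 0.001, 0.81]
wrist_force: [0.7, 0.1, -0.2]
opening: 0.999
gripper_force: 0.0
```

Call:
step_arm:
  plan: [-0.83,0.43,-0.02,0,0,0.42,1,-0.83,0.43,-0.02,0,0,0.42,1,-0.83,0.43,-0.02,0,0,0.42,1,-0.83,0.43,-0.02,0,0,0.42,1]

```text
clock: 7.28
eef_pos: [466.0, -62.9, 222.1]
tcp_rot: [3.141, 0.001, 0.601]
wrist_force: [0.2, 0.2, -0.3]
opening: 1.002
gripper_force: 0.0
```

Call:
step_arm:
  plan: [-0.72,0.59,-0.02,0,0,0.42,1,-0.72,0.59,-0.02,0,0,0.42,1,-0.72,0.59,-0.02,0,0,0.42,1,-0.72,0.59,-0.02,0,0,0.42,1,-0.72,0.59,-0.02,0,0,0.42,1]

```text
clock: 7.7
eef_pos: [441.0, -149.6, 223.8]
tcp_rot: [-3.141, 0.0, 0.395]
wrist_force: [0.2, 0.2, 0.8]
opening: 1.005
gripper_force: 0.0
```

Run:
```python
from h import *
print(get_state()['eef_pos'],get_state()['q'])
c=read_camera("wrist");Q=cloud(c)
cv2.imwrite("pics/w2.png",c["frame"][...,::-1])
hsv=cv2.cvtColor(c["frame"],cv2.COLOR_RGB2HSV)
m=(Q[...,2]>6)&(Q[...,2]<90)&(Q[...,0]>380)&(Q[...,0]<600)&(Q[...,1]>-225)&(Q[...,1]<-80)
k,lab,st,_=cv2.connectedComponentsWithStats(m.astype(np.uint8))
i=1+st[1:,4].argmax();P=Q[lab==i];rect(P,str(st[i]))
for a,b in [(30,40),(40,48),(48,72),(72,85)]:
    rect(P[(P[:,2]>a)&(P[:,2]<b)],(a,b))
```

```text
[ 440.99704797 -149.61053584  223.83806404] [-0.0461042   0.61926395  0.53751581  1.88612002 -0.44748767  0.75817309
 -0.43471579]
[ 312   67   55  149 6030] 6030 rect [ 487.4 -154.9] [165.3  61.4] 22.4 mean [ 496.3 -148.5   46. ] z [17.  35.7 77.9]
(30, 40) 1668 rect [ 469.7 -157.2] [127.7  51.2] 15.5 mean [ 489.9 -149.9   34.8] z [30.5 34.8 39.2]
(40, 48) 129 rect [ 464.2 -158.8] [90.7 29.1] 18.0 mean [ 472.5 -158.6   41.4] z [40.1 40.8 45.8]
(48, 72) 110 rect [ 470.4 -160.6] [66.1 34.2] 21.0 mean [ 484.9 -149.4   65.2] z [49.6 69.1 71.9]
(72, 85) 2104 rect [ 470.5 -160.3] [65.6 33.6] 21.1 mean [ 472.  -159.5   76.7] z [73.8 76.9 78.4]
```

View pics/w2.png

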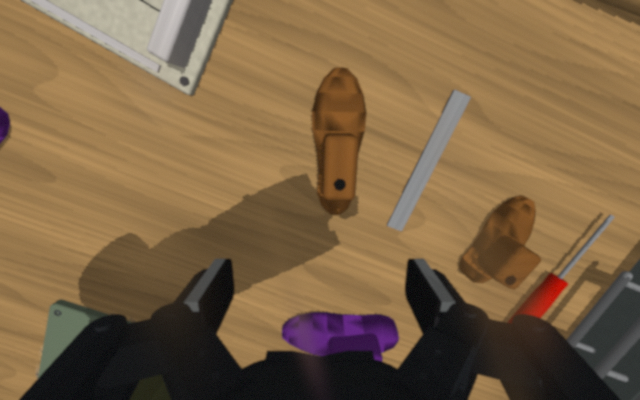

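The view shows the long last clear at (340,140) with its block at (340,168). The rule at (430,160) is low and won't be touched. I'll grasp the block.

```bash
python3 -c "
from h import *
plan([470.7,-160.2,44],21.2)"
```

```text
[0.115, 0.109, 0.899, -0.001, 0.0, 0.026]
[0.117, 0.107, 0.899, -0.001, 0.0, 0.026]
end [470.7, -160.2, 44] 21.2
```

Call:
step_arm:
  plan: [0.23,0.22,0.4,0,0,0.05,1,0.23,0.22,0.9,0,0,0.05,1,0.23,0.22,0.9,0,0,0.05,1,0.23,0.22,0.9,0,0,0.05,1,0.23,0.22,0.9,0,0,0.05,1]

```text
clock: 8.17
eef_pos: [470.1, -161.0, 134.3]
tcp_rot: [-3.141, 0.001, 0.37]
wrist_force: [1.0, -0.2, -0.3]
opening: 0.998
gripper_force: 0.0
```

Call:
step_arm:
  plan: [0,0,0.3,0,0,0,1,0,0,0.6,0,0,0,1,0,0,0.9,0,0,0,1,0,0,0.9,0,0,0,1,0,0,0.9,0,0,0,1]

```text
clock: 8.58
eef_pos: [470.2, -161.9, 45.5]
tcp_rot: [-3.141, -0.0, 0.368]
wrist_force: [0.2, -0.1, 0.7]
opening: 1.003
gripper_force: 0.0
```

Call:
step_arm:
  plan: [0,0,0,0,0,0,0,0,0,0,0,0,0,0,0,0,0,0,0,0,0,0,0,0,0,0,0,0,0,0,0,0,0,0,0,0,0,0,0,0,0,0,0,0,0,0,0,0,0]

```text
clock: 9.17
eef_pos: [470.2, -162.0, 45.2]
tcp_rot: [3.141, -0.001, 0.368]
wrist_force: [-0.8, 3.9, 14.7]
opening: 0.389
gripper_force: 62.2
```

Call:
step_arm:
  plan: [0,0,-0.15,0,0,0,0,0,0,-0.35,0,0,0,0,0,0,-0.6,0,0,0,0,0,0,-0.9,0,0,0,0,0,0,-0.9,0,0,0,0,0,0,-0.9,0,0,0,0]

```text
clock: 9.67
eef_pos: [470.4, -162.0, 135.2]
tcp_rot: [3.14, -0.002, 0.368]
wrist_force: [-0.8, 0.1, -4.5]
opening: 0.389
gripper_force: 61.2
```

```bash
python3 -c "
from h import *
print(get_state()['eef_pos'],get_state()['opening'],get_state()['wrist_force'])
plan([547.4,121.3,150],82.75)"
```

```text
[ 470.35195373 -161.99340223  135.24270202] 0.3889129308361515 [-0.79316191  0.09160044 -4.46958483]
[0.58, -0.788, -0.049, 0.001, -0.001, -0.717]
[0.82, -0.535, -0.049, 0.001, -0.001, -0.717]
[0.955, -0.213, -0.049, 0.001, -0.001, -0.717]
end [547.4, 121.3, 150] 82.75
```

Call:
step_arm:
  plan: [0.14,-0.19,-0.01,0,0,-0.18,0,0.29,-0.39,-0.025,0,0,-0.36,0,0.44,-0.59,-0.04,0,0,-0.54,0,0.58,-0.79,-0.05,0,0,-0.717,0,0.58,-0.79,-0.05,0,0,-0.717,0]

```text
clock: 10.08
eef_pos: [496.1, -62.6, 138.1]
tcp_rot: [-3.138, -0.001, 0.737]
wrist_force: [-0.5, 0.6, -4.3]
opening: 0.388
gripper_force: 61.2
```

Call:
step_arm:
  plan: [0.21,-0.13,-0.01,0,0,-0.18,0,0.41,-0.27,-0.025,0,0,-0.36,0,0.62,-0.4,-0.04,0,0,-0.54,0,0.82,-0.535,-0.05,0,0,-0.717,0,0.82,-0.535,-0.05,0,0,-0.717,0]

```text
clock: 10.5
eef_pos: [521.7, 31.7, 143.1]
tcp_rot: [-3.139, -0.002, 1.095]
wrist_force: [0.6, 0.7, -4.2]
opening: 0.385
gripper_force: 61.2
```

Call:
step_arm:
  plan: [0.24,-0.05,-0.01,0,0,-0.18,0,0.48,-0.11,-0.025,0,0,-0.36,0,0.72,-0.16,-0.04,0,0,-0.54,0,0.955,-0.213,-0.05,0,0,-0.717,0,0.955,-0.213,-0.05,0,0,-0.717,0,0.955,-0.213,-0.05,0,0,-0.717,0,0.955,-0.213,-0.05,0,0,-0.717,0]

```text
clock: 11.08
eef_pos: [546.7, 120.3, 148.5]
tcp_rot: [-3.14, 0.001, 1.441]
wrist_force: [-0.5, -1.0, -3.4]
opening: 0.391
gripper_force: 61.2
```

Run:
```python
from h import *
plan([547.4,121.3,64],82.75)
c=read_camera("wrist");Q=cloud(c)
gauge(c,Q)
cv2.imwrite("pics/w3.png",c["frame"][...,::-1])
m=(Q[...,2]>95)&(Q[...,2]<190)&(Q[...,1]>60)&(Q[...,1]<260)
h=cv2.cvtColor(c["frame"],cv2.COLOR_RGB2HSV);m&=(h[...,0]<20)&(h[...,1]>100)&(h[...,2]>40)
rect(Q[m],"last");U=Q[m];i=U@np.array([.126,.992,0]);print(U[i.argmax()])
```

```text
[0.011, 0.007, 0.845, -0.003, 0.002, -0.006]
end [547.4, 121.3, 64] 82.75
plate[243   0 152 260] 15106 rect [552.9 166.2] [234.8 124. ] 82.8 mean [560.2 206.5  14.4] z [12.  13.6 18. ]
mid[249   0 140   6] 668 rect [565.3 267.8] [ 3.1 95.7] 82.4 mean [564.  267.9  54.5] z [52.5 54.7 56.2]
last 23017 rect [553.  154.1] [132.3  67.3] 79.5 mean [550.9 156.8 153.2] z [121.5 142.1 181.3]
[557.66218456 220.46471603 118.14188113]
```

View pics/w3.png

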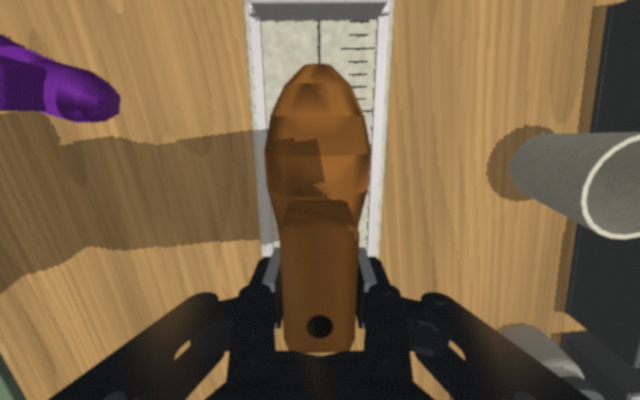

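The toe at (318,66) lines up with the centre line at (319,30). I'll lower it, then ease it back to the heel stop.

Call:
step_arm:
  plan: [0,0.01,0.2,0,0,-0.006,0,0,0.01,0.4,0,0,-0.006,0,0,0.01,0.6,0,0,-0.006,0,0,0.01,0.76,0,0,-0.006,0,0,0.01,0.86,0,0,-0.006,0,0,0.01,0.86,0,0,-0.006,0,0,0.01,0.86,0,0,-0.006,0]

```text
clock: 11.72
eef_pos: [548.2, 120.6, 63.5]
tcp_rot: [-3.141, 0.0, 1.445]
wrist_force: [0.7, -0.3, -3.3]
opening: 0.389
gripper_force: 61.2
```

Call:
step_arm:
  plan: [0,0,0.01,0,0,0,0,0,0,0.015,0,0,0,0,0,0,0.015,0,0,0,0]

```text
clock: 11.97
eef_pos: [548.4, 121.2, 62.4]
tcp_rot: [3.141, -0.0, 1.446]
wrist_force: [-0.4, -0.2, -3.7]
opening: 0.386
gripper_force: 61.2
```

Call:
step_arm:
  plan: [-0.02,0,0,0,0,0,0,-0.04,0,0,0,0,0,0,-0.06,0,0,0,0,0,0,-0.06,0,0,0,0,0,0]

```text
clock: 12.3
eef_pos: [547.4, 114.5, 61.9]
tcp_rot: [3.141, 0.0, 1.446]
wrist_force: [-0.6, -1.0, -3.4]
opening: 0.389
gripper_force: 61.2
```

Call:
step_arm:
  plan: [-0.01,-0.008,0.01,0,0,0,0,-0.02,-0.008,0.01,0,0,0,0,-0.02,-0.008,0.01,0,0,0,0]

```text
clock: 12.55
eef_pos: [546.3, 113.1, 60.7]
tcp_rot: [-3.141, 0.0, 1.446]
wrist_force: [0.6, -0.4, -4.3]
opening: 0.386
gripper_force: 61.2
```

Call:
step_arm:
  plan: [-0.005,0,0,0,0,0,0,-0.01,0,0,0,0,0,0,-0.01,0,0,0,0,0,0]

```text
clock: 12.8
eef_pos: [546.2, 112.2, 60.8]
tcp_rot: [-3.142, 0.0, 1.446]
wrist_force: [1.0, -0.8, -3.4]
opening: 0.39
gripper_force: 61.2
```

Call:
step_arm:
  plan: [-0.005,0,0,0,0,0,0,-0.01,0,0,0,0,0,0,-0.01,0,0,0,0,0,0]

```text
clock: 13.05
eef_pos: [546.2, 111.8, 60.9]
tcp_rot: [3.141, -0.001, 1.447]
wrist_force: [0.1, 4.7, -2.0]
opening: 0.393
gripper_force: 61.4
```

Heel contact felt (4.7 N). I'll lower it onto the plate.

Call:
step_arm:
  plan: [0,0,0.005,0,0,0,0,0,0,0.01,0,0,0,0,0,0,0.01,0,0,0,0]

```text
clock: 13.3
eef_pos: [546.3, 111.8, 59.8]
tcp_rot: [3.141, -0.001, 1.447]
wrist_force: [1.1, 6.0, -1.4]
opening: 0.387
gripper_force: 61.6
```

Call:
step_arm:
  plan: [0,0,0.005,0,0,0,0,0,0,0.008,0,0,0,0,0,0,0.008,0,0,0,0]

```text
clock: 13.55
eef_pos: [546.3, 111.8, 59.3]
tcp_rot: [3.141, -0.001, 1.447]
wrist_force: [-0.7, 5.3, 2.6]
opening: 0.391
gripper_force: 62.1
```

Call:
step_arm:
  plan: [0,0,0,0,0,0,0.45,0,0,0,0,0,0,0.55,0,0,0,0,0,0,0.7,0,0,0,0,0,0,0.85,0,0,0,0,0,0,1,0,0,0,0,0,0,1,0,0,0,0,0,0,1,0,0,0,0,0,0,1]

```text
clock: 14.22
eef_pos: [546.1, 111.3, 59.0]
tcp_rot: [-3.142, 0.0, 1.446]
wrist_force: [0.5, 0.9, -0.4]
opening: 1.002
gripper_force: 0.0
```

Call:
step_arm:
  plan: [0,0,-0.2,0,0,0,1,0,0,-0.5,0,0,0,1,0,0,-0.9,0,0,0,1,0,0,-0.9,0,0,0,1]

```text
clock: 14.55
eef_pos: [548.2, 111.4, 154.8]
tcp_rot: [3.135, -0.002, 1.446]
wrist_force: [0.3, -0.4, 1.9]
opening: 1.002
gripper_force: 0.0
```

Call:
step_arm:
  plan: [0.3,0,-0.3,0,0,0,1,0.6,0,-0.6,0,0,0,1,0.9,0,-0.9,0,0,0,1,0.9,0,-0.9,0,0,0,1,0.9,0,-0.9,0,0,0,1]

```text
clock: 14.97
eef_pos: [557.5, 202.4, 240.0]
tcp_rot: [3.14, -0.001, 1.449]
wrist_force: [0.0, -1.1, -1.0]
opening: 0.999
gripper_force: 0.0
```

```bash
cat >> h.py <<'E'
def check(c):
    Q=cloud(c);gauge(c,Q);h=cv2.cvtColor(c["frame"],cv2.COLOR_RGB2HSV)
    m=(Q[...,2]>16)&(Q[...,2]<110)&(Q[...,0]>490)&(Q[...,0]<610)&(Q[...,1]>30)&(Q[...,1]<300)&(h[...,0]<20)&(h[...,1]>110)
    P=Q[m];rect(P,"last");rect(P[P[:,2]>85],"block")
    u=np.array([.1262,.992]);g=(P[:,:2]-[555.2,182.8])@u
    print("gauge x extent",g.min().round(1),g.max().round(1))
E
python3 - <<'E'
from h import *
c=read_camera("wrist");check(c);cv2.imwrite("pics/w4.png",c["frame"][...,::-1]);print(get_state()["eef_pos"])
E
```

```text
plate[265  45 109 259] 14717 rect [554.9 182.2] [338.7 124. ] 82.8 mean [558.4 208.6  14. ] z [12.  13.5 17.7]
mid[274 116  91   8] 712 rect [566.  271.1] [ 7.2 96.2] 83.0 mean [565.9 271.1  55.4] z [53.9 55.5 56.8]
mid[303 221  31  17] 236 rect [549.1 147.1] [18.5 36.2] 85.6 mean [549.2 147.4  54.4] z [52.2 53.7 59.3]
mid[290 299  59  17] 920 rect [537.1  38.2] [22.4 75.3] 82.6 mean [536.9  39.6  56.8] z [53.5 57.1 58.4]
handle[306  70  27  42] 1017 rect [569.5 298.6] [38.4 25.7] 83.0 mean [569.6 299.   67.5] z [65.8 67.6 68.9]
handle-dark[306  70  25  42] 960 rect [568.6 298.7] [38.4 23.9] 83.6 mean [569.  298.8  67.5] z [65.9 67.6 68.9]
last 4393 rect [549.1 143.9] [138.1  57.4] 83.4 mean [550.1 151.3  60.2] z [30.6 49.9 91.9]
block 1487 rect [545.5 113.3] [65.  33.6] 83.8 mean [546.  116.8  90.6] z [87.  91.  92.3]
gauge x extent -108.6 29.7
[557.12527993 200.71047911 238.86368433]
```

View pics/w4.png

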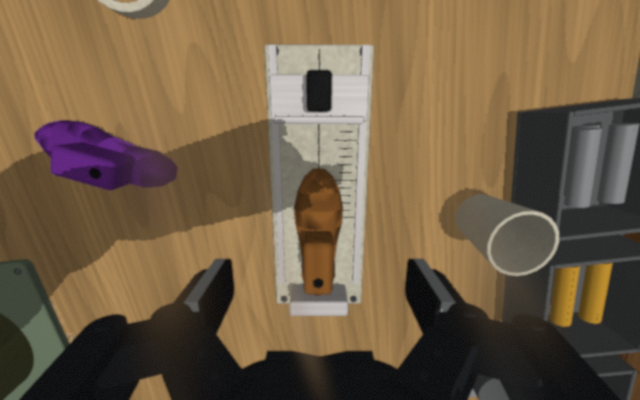

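The last stands on the line with its block at (318,270) and toe at (319,170), against the heel stop. The bar is at (319,118), about 55 mm clear. Next I'll grip the handle.

```bash
python3 -c "
from h import *
plan([569.7,298.4,36.5],82.75)"
```

```text
[0.328, 0.001, 0.674, 0.0, 0.0, 0.002]
[0.328, 0.001, 0.674, 0.0, 0.0, 0.002]
[0.328, 0.001, 0.675, 0.0, 0.0, 0.002]
end [569.7, 298.4, 36.5] 82.75
```

Call:
step_arm:
  plan: [0.4,0,0.2,0,0,0.005,1,0.98,0,0.6,0,0,0.005,1,0.98,0,0.68,0,0,0.005,1,0.98,0,0.68,0,0,0.005,1,0.98,0,0.68,0,0,0.005,1]

```text
clock: 15.43
eef_pos: [568.7, 297.2, 168.3]
tcp_rot: [-3.139, 0.003, 1.444]
wrist_force: [-0.1, -0.3, 0.6]
opening: 1.003
gripper_force: 0.0
```

Call:
step_arm:
  plan: [0,0,0.4,0,0,0,1,0,0,0.67,0,0,0,1,0,0,0.67,0,0,0,1,0,0,0.67,0,0,0,1]

```text
clock: 15.77
eef_pos: [569.7, 296.1, 104.3]
tcp_rot: [-3.141, 0.001, 1.442]
wrist_force: [0.3, -0.1, 0.1]
opening: 1.002
gripper_force: 0.0
```

```bash
python3 -c "
from h import *
plan([569.7,298.4,36.5],82.75)"
```

```text
[0.023, -0.003, 0.678, -0.001, 0.003, -0.005]
end [569.7, 298.4, 36.5] 82.75
```

Call:
step_arm:
  plan: [0.02,0,0.3,0,0,-0.005,1,0.02,0,0.5,0,0,-0.005,1,0.02,0,0.67,0,0,-0.005,1,0.02,0,0.67,0,0,-0.005,1,0.02,0,0.67,0,0,-0.005,1]

```text
clock: 16.18
eef_pos: [570.6, 299.4, 38.8]
tcp_rot: [3.14, -0.0, 1.446]
wrist_force: [0.7, 0.9, 0.0]
opening: 1.002
gripper_force: 0.0
```

Call:
step_arm:
  plan: [0,0,0,0,0,0,0,0,0,0,0,0,0,0,0,0,0,0,0,0,0,0,0,0,0,0,0,0,0,0,0,0,0,0,0,0,0,0,0,0,0,0,0,0,0,0,0,0,0,0,0,0,0,0,0,0,0,0,0,0,0,0,0]

```text
clock: 16.93
eef_pos: [569.4, 300.2, 37.7]
tcp_rot: [-3.141, -0.0, 1.447]
wrist_force: [-6.0, -0.5, 10.5]
opening: 0.295
gripper_force: 59.2
```

Call:
step_arm:
  plan: [-0.07,0,0,0,0,0,0,-0.14,0,0,0,0,0,0,-0.21,0,0,0,0,0,0,-0.28,0,0,0,0,0,0,-0.35,0,0,0,0,0,0,-0.42,0,0,0,0,0,0,-0.46,0,0,0,0,0,0,-0.46,0,0,0,0,0,0,-0.46,0,0,0,0,0,0]

```text
clock: 17.68
eef_pos: [563.7, 254.1, 37.6]
tcp_rot: [-3.141, -0.0, 1.446]
wrist_force: [-6.0, -1.2, 11.7]
opening: 0.293
gripper_force: 59.6
```

Call:
step_arm:
  plan: [-0.01,0,0,0,0,0,0,-0.02,0,0,0,0,0,0,-0.03,0,0,0,0,0,0,-0.04,0,0,0,0,0,0,-0.05,0,0,0,0,0,0,-0.05,0,0,0,0,0,0]

```text
clock: 18.18
eef_pos: [563.1, 249.7, 37.6]
tcp_rot: [-3.141, -0.001, 1.447]
wrist_force: [-6.4, 1.1, 11.7]
opening: 0.294
gripper_force: 59.5
```

Call:
step_arm:
  plan: [-0.005,0,0,0,0,0,0,-0.01,0,0,0,0,0,0,-0.01,0,0,0,0,0,0]

```text
clock: 18.43
eef_pos: [563.0, 248.9, 37.7]
tcp_rot: [-3.141, -0.001, 1.447]
wrist_force: [-5.5, 2.2, 10.4]
opening: 0.294
gripper_force: 59.5
```

Run:
```python
from h import *
for n in ["top","wrist"]:
    c=read_camera(n);print(n);check(c)
```

```text
top
plate[209 156 100  53] 1606 rect [549.  147.9] [268.8 124.6] 82.7 mean [539.9 124.5  14.2] z [10.7 14.1 18.5]
mid[291 169  12  27] 195 rect [535.6  38.5] [22. 76.] 81.9 mean [535.4  38.5  56.5] z [53.4 56.3 60.1]
last 896 rect [545.  131.6] [157.2  54. ] 86.0 mean [539.9 130.1  59.8] z [32.9 50.9 92.7]
block 258 rect [542.4 113.3] [65.6 31.6] 82.4 mean [542.5 113.8  90.4] z [86.9 90.4 93.9]
gauge x extent -130.5 27.0
wrist
plate[201  59 237 235] 35357 rect [567.4 282. ] [138.6 124.1] 82.8 mean [570.9 310.5  13.8] z [12.1 13.4 17.5]
mid[291 240  87  35] 695 rect [572.7 262.3] [ 9.7 40.5] 67.9 mean [571.7 263.1  56.7] z [52.5 56.8 60.6]
mid[262 256  28  19] 228 rect [544.6 259.4] [13.1  3.8] 20.3 mean [544.3 259.6  56.7] z [52.3 56.7 60.6]
mid[284 321  72  15] 463 rect [559.6 220.1] [ 8.3 36.3] 83.6 mean [559.7 219.   55.7] z [54.8 55.6 56.6]
handle[259 253 122  78] 5273 rect [561.  249.7] [43.6 45.2] 46.4 mean [563.5 250.7  68.2] z [65.9 67.7 74.2]
handle-dark[280 250  79  81] 5280 rect [563.2 248.3] [40.1 32.6] 83.7 mean [563.5 250.7  68.1] z [65.  67.6 74.5]
handle-dark[258 269  22  17] 154 rect [543.4 260.4] [ 6.1 10.2] 84.9 mean [543.1 260.1  69.6] z [63.9 67.7 77.7]
handle-dark[359 269  23  17] 155 rect [585.  255.2] [6.1 9.6] 83.4 mean [585.2 255.   69.6] z [63.9 67.7 77.6]
last 1555 rect [559.1 226. ] [ 84.7 101. ] 89.3 mean [555.4 205.4  48.5] z [ 31.4  36.1 105. ]
block 296 rect [559.2 248.9] [ 25.6 103.9] 82.8 mean [548.3 249.8  99.4] z [ 87.2 101.2 109.7]
gauge x extent 3.3 85.8
```

Call:
step_arm:
  plan: [-0.005,0,0,0,0,0,0,-0.01,0,0,0,0,0,0,-0.01,0,0,0,0,0,0]

```text
clock: 18.78
eef_pos: [562.9, 247.9, 37.7]
tcp_rot: [-3.141, -0.001, 1.447]
wrist_force: [-4.2, 2.6, 10.1]
opening: 0.294
gripper_force: 59.5
```

Call:
step_arm:
  plan: [-0.005,0,0,0,0,0,0,-0.01,0,0,0,0,0,0,-0.01,0,0,0,0,0,0]

```text
clock: 19.03
eef_pos: [562.8, 246.9, 37.7]
tcp_rot: [-3.141, -0.001, 1.447]
wrist_force: [-4.4, 2.1, 10.4]
opening: 0.299
gripper_force: 59.5
```

Sliding friction reads about 2 N. I'll continue in half-millimetre steps.

Call:
step_arm:
  plan: [-0.003,0,0,0,0,0,0,-0.006,0,0,0,0,0,0,-0.006,0,0,0,0,0,0]

```text
clock: 19.28
eef_pos: [562.7, 246.3, 37.7]
tcp_rot: [-3.141, -0.001, 1.447]
wrist_force: [-4.6, 2.0, 10.5]
opening: 0.299
gripper_force: 59.5
```

Call:
step_arm:
  plan: [-0.003,0,0,0,0,0,0,-0.005,0,0,0,0,0,0,-0.005,0,0,0,0,0,0]

```text
clock: 19.53
eef_pos: [562.6, 245.9, 37.7]
tcp_rot: [-3.141, -0.001, 1.447]
wrist_force: [-4.9, 2.4, 10.2]
opening: 0.294
gripper_force: 59.5
```

Call:
step_arm:
  plan: [-0.003,0,0,0,0,0,0,-0.005,0,0,0,0,0,0,-0.005,0,0,0,0,0,0]

```text
clock: 19.78
eef_pos: [562.6, 245.4, 37.7]
tcp_rot: [-3.141, -0.001, 1.447]
wrist_force: [-4.5, 2.1, 9.5]
opening: 0.299
gripper_force: 59.5
```

Call:
step_arm:
  plan: [-0.003,0,0,0,0,0,0,-0.005,0,0,0,0,0,0,-0.005,0,0,0,0,0,0]

```text
clock: 20.03
eef_pos: [562.5, 245.1, 37.7]
tcp_rot: [-3.141, -0.001, 1.447]
wrist_force: [-4.4, 4.0, 10.5]
opening: 0.295
gripper_force: 59.4
```

Call:
step_arm:
  plan: [-0.003,0,0,0,0,0,0,-0.003,0,0,0,0,0,0]

```text
clock: 20.2
eef_pos: [562.5, 245.0, 37.7]
tcp_rot: [-3.141, -0.002, 1.447]
wrist_force: [-4.2, 5.4, 10.1]
opening: 0.298
gripper_force: 59.3
```

Contact felt (force rising, motion stopping). I'll relieve the preload, release and retreat.

Call:
step_arm:
  plan: [0.003,0,0,0,0,0,0,0.003,0,0,0,0,0,0.3,0.003,0,0,0,0,0,0.5,0.003,0,0,0,0,0,0.8,0.003,0,0,0,0,0,1,0.003,0,0,0,0,0,1,0.003,0,0,0,0,0,1,0.003,0,0,0,0,0,1]

```text
clock: 20.87
eef_pos: [562.7, 244.1, 37.0]
tcp_rot: [-3.142, 0.0, 1.446]
wrist_force: [-0.2, -0.4, 1.2]
opening: 1.001
gripper_force: 0.0
```

Call:
step_arm:
  plan: [0,0,-0.2,0,0,0,1,0,0,-0.5,0,0,0,1,0,0,-0.9,0,0,0,1,0,0,-0.9,0,0,0,1]

```text
clock: 21.2
eef_pos: [565.1, 244.7, 133.3]
tcp_rot: [3.135, -0.004, 1.446]
wrist_force: [1.2, 1.2, 2.3]
opening: 0.995
gripper_force: 0.0
```

Call:
step_arm:
  plan: [-0.2,0,-0.4,0,0,0,1,-0.2,0,-0.8,0,0,0,1,-0.2,0,-0.9,0,0,0,1,-0.2,0,-0.9,0,0,0,1,-0.2,0,-0.9,0,0,0,1]

```text
clock: 21.62
eef_pos: [560.4, 224.4, 217.4]
tcp_rot: [3.141, -0.001, 1.446]
wrist_force: [-0.0, 0.5, -1.6]
opening: 1.0
gripper_force: 0.0
```

Run:
```python
from h import *
c=read_camera("wrist");check(c)
cv2.imwrite("pics/w5.png",c["frame"][...,::-1])
```

```text
plate[262  63 115 264] 16049 rect [555.  182.5] [338.8 124. ] 82.9 mean [561.2 230.3  13.9] z [12.  13.5 17.7]
mid[275 191  89   9] 649 rect [559.3 216.1] [ 8.5 94.1] 83.2 mean [558.1 216.8  55.5] z [53.7 55.5 56.9]
mid[303 247  32  16] 285 rect [549.9 146.4] [17.8 35.9] 82.9 mean [549.9 147.1  54.5] z [52.3 53.8 60. ]
mid[289 325  61  17] 967 rect [537.   38.9] [21.8 75.6] 82.3 mean [537.2  40.3  56.8] z [53.5 57.2 58.3]
handle[306 152  26  39] 938 rect [562.5 244.1] [39.  24.8] 83.6 mean [562.8 244.6  67.5] z [65.8 67.5 68.9]
handle-dark[306 152  26  39] 952 rect [562.3 244.1] [39.  25.2] 83.6 mean [562.4 244.8  67.4] z [65.4 67.5 68.9]
handle-dark[303 259  31  12] 200 rect [548.9 143.3] [ 5.7 32.9] 86.4 mean [549.1 144.5  70.8] z [63.7 70.5 77.3]
last 4651 rect [550.7 141.4] [128.4  57.8] 88.0 mean [549.9 149.8  61.2] z [32.6 50.8 91.8]
block 1579 rect [545.7 113.9] [64.  33.6] 83.5 mean [546.  117.5  90.5] z [86.9 91.  92.2]
gauge x extent -108.1 22.2
```

View pics/w5.png

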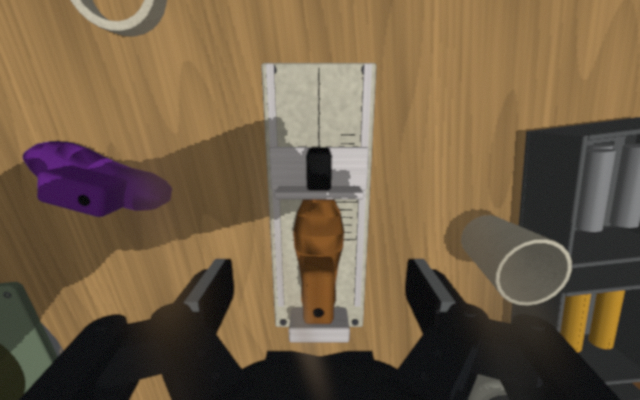

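The bar face (about (319,192)) sits at gauge x ≈ 29.7 mm, matching the toe's expected +30 mm with the heel on the stop. The last is unmoved on the centre line.

```bash
python3 -c "
from cell import *
print(sign_off())"
```

```text
the job is handed in; nothing more can be done
None
```

I handed the job in at about 22 s of the 58 s allowed: the longer last stands on the centre line with its heel against the stop, the toe bar just touches its toe (about 5 N when I stopped), and I touched nothing else.

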